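# Close the vacuum flask by its inner stopper and put its cup back on

## Task

Close the steel vacuum flask: turn the small inner stopper of its lid clockwise until it comes up snug against its stop, without the large outer lid ring being dragged round with it. Then set the steel drinking cup, mouth down as it stands, over the stopper so that its rim sits on the lid ring. Leave the flask standing where it is, set the cup down gently, and do not disturb the other things on the shelf.

Things in the scene. Friction and masses are not known exactly. Their poses are not given: they have to be found in the camera images.
- stopper_mid (a point): on the stopper's axis, half-way up it; carried by the lid ring (z up), so it does not turn with the stopper. The stopper is the round ribbed black rubber-gripped knob (friction about 1) in the middle of the lid, 48 mm across, 26 mm high, standing on the lid ring's boss (52 mm wide, 5 mm high), whose top is 13 mm below this point. It turns clockwise (seen from above) to close and stays where it is left
- seal_face (a point): top centre of the sprung seal inside the lid, which the closing stopper presses down: 9 mm below ring_top while loose, 13 mm at the solid stop, snug beyond 12 mm. From the start an unmarked turn of 0.3 to 1.7 rad reaches the seal, 0.63 rad more squeezes it fully to the stop. The stopper drags with 0.16 N m either way; the seal adds an evenly rising, springy 0 to 0.14 N m
- ring_top (a point): centre of the flat top face of the outer lid ring (z up): black ribbed plastic, 84 mm across, 22 mm high, screwed on the flask. The cup's rim is to rest on this face, around the 52 mm boss; the face is 154 mm above the flask's underside. All torque on the stopper passes into this ring, which gives way and turns with it above 0.45 N m. Its x axis is along flask_base's x at the start
- flask_base (a point): centre of the underside of the flask: stainless steel, 120 mm across, 154 mm high to the top of its lid ring, about 1.8 kg (full), rubber foot, standing free on the shelf; z up along it. It would rock if pushed sideways by more than about 6 N at the stopper
- cup_center (a point): centre of the drinking cup (half-way up): plain stainless steel cup, 66 mm across, straight-sided, 58 mm high, walls 3 mm, 110 g, standing mouth down on the shelf; z up. Its cavity is 60 mm across and 54 mm deep
- llama: bystander: white ceramic llama figurine, 150 mm high, about 110 mm long and 45 mm wide, origin under its middle
- remote: bystander: black remote control, 165 x 44 x 19 mm, its length along its x, origin under its middle
- glasses_case: bystander: grey glasses case, 62 x 160 x 38 mm, origin under its middle
- candle: bystander: candle in an amber glass with wooden lid, 74 mm across, 83 mm high, origin under its middle
Things that resemble listed ones, but are neither listed nor needed, are in the scene too. Leave any orange or turquoise look-alike of the part that bears stopper_mid alone.

How it is judged (in metres and radians):
On the way:
1. the inner stopper is turned down snug on its seal (z of seal_face in the frame of ring_top below -0.012 m), for 0.2 s.
At the end, for the whole second after the job is handed in: seal pressed to over 12 mm below the ring face (stop: 13 mm); lid ring within 0.15 rad of its start; cup mouth down at rest on the lid ring (within 6 mm of its axis, seated within 3 mm, tilt under 0.06 rad); flask upright (0.05 rad), within 30 mm of its first place (z of seal_face in the frame of ring_top below -0.012 m and angle between the x axis of ring_top and the x axis of flask_base, either way round below 0.15 rad and horizontal distance between cup_center and ring_top below 0.006 m and z of cup_center in the frame of ring_top between 0.026 and 0.032 m and angle between cup_center's own z axis and vertical below 0.06 rad and linear speed of cup below 0.02 m/s and angle between flask_base's own z axis and vertical below 0.05 rad and distance of flask_base from where it was at the start of the episode below 0.03 m); the robot touches nothing.
It fails at once if the outer lid ring is dragged round by more than 0.15 rad (angle between the x axis of ring_top and the x axis of flask_base, either way round above 0.15 rad).
It fails at once if the flask is tipped by more than 0.2 rad (angle between flask_base's own z axis and vertical above 0.2 rad).
It fails at once if the cup is rammed on to the lid with more than 40 N (contact force between cup and collar above 40 N).
It fails at once if the cup is dropped: it falls free of the fingers faster than 0.6 m/s (linear speed of cup above 0.6 m/s and contact force between the fingers and cup below 0.05 N).
It fails at once if another thing on the shelf is moved by more than 20 mm (distance of any of llama, remote, glasses_case, candle from where it was at the start of the episode above 0.02 m).
It also fails if it takes over 72 s, if anything falls off the work surface, if the arm or the gripper's body presses on something with over 40 N, if the wrist force passes 120 N, or if a joint passes its speed limit or range.

## Robot

A 6-joint arm with a two-finger parallel gripper is mounted at the origin on the work surface. World frame = base frame: x ahead of the robot, y to its left, z up, the work surface at z = 0. Lengths are in mm, angles in rad, forces in N, time in s.
With the tool pointing down it reaches from about 275 to 825 mm from the base axis. Payload 5.2 kg.
Tool frame: the origin (TCP) lies at the very end of the fingers, on their centre line; the grasp point (between the pads) lies arm.grip_point_offset behind it (arm.grip_point_offset is the distance from the TCP to the grasp point, in mm); z points along the fingers, y is the direction in which the jaws open and shut (so a half turn about z gives the same grasp; the last joint's range is limited). The gripper opens to 93 mm and grips with 3 to 60 N. Pads are 15 mm wide; open, the fingers measure 128 mm over their backs; the gripper's body (75 mm by 188 mm) begins 65 mm behind the grasp point.
Start: joints at [0.943, 0.259, 1.535, -0, 1.348, -0.203], TCP at [226.656, 501.131, 218.653] pointing down, gripper open.
Joint ranges: [-3.14, 3.14], [-0.91, 2.08], [0.19, 2.58], [-1.22, 4.36], [0.22, 2.71], [-3.12, 3.12]. Speed limits (rad/s): [2.57, 2.57, 3.14, 3.14, 3.14, 3.14].

## Interface

Orientations are given as a unit quaternion [w, x, y, z].
In Python, from station import readout, optics, arm gives the robot as it stands.
- The arm moves only by the tool step_arm, never from a script. Its argument "plan" is a list of rows, each an object with "xyz": the shift along the tool's x, y, z in m, a list of three; "spin": the turn about the tool's z in degrees. In form: [{"xyz": [dx, dy, dz], "spin": spin}, ...]. A call has 1 to 8 rows; each row shifts and turns the commanded pose from where the row before left it, along the tool's axes as they then stand; what a row does not reach is not made up. A row lasts 1/10 s, in which the tool goes at most 50 mm and 8.59 degrees, less where a joint would pass 70% of its speed; a pose out of reach is approached as far as the arm can. A call with a gripper value outside its range is refused whole. "hand" is the gripper command: -1 is shut, 1 is fully open, values between are in proportion, set as the call begins (left out, the last holds). The fingers move at their own pace and stop on an object; the grip force is fixed at half the most. Time passes only in rows, so rows that do not move let the fingers close. It gives the time, the measured TCP pose, the force and the opening at its end, in the units of the state.
- readout.state(): the state, without advancing time (a new reading comes with each control period).
- optics.capture(name): name is "scene" or "top" or "wrist"; returns a dict with "frame" (480x640x3 uint8, red, green, blue), "fx", "fy", "cx", "cy" (pixels), "view" (4x4, takes a point from world to camera coordinates); the wrist camera has in their place "hand_eye" (4x4, takes a point from camera to tool coordinates, whose origin is the TCP and whose axes are the flange's). Camera axes: x right, y up, looking along -z (the intrinsics and any distortion apply to the point x, -y, -z); pixel columns grow to the right and rows downward; lengths in mm; the calibration is good to about 2 mm. A picture is of the moment at which its call begins: read the wrist's pose just before it. There is no depth.
- arm.hand_in(): hands the job in, once; it reports no verdict.
The state is a dict: "time_s": time; "joints": joint angles; "joint_velocities": joint speeds; "tau": joint torques, N m; "eef_pos": TCP position; "tool_rot": TCP orientation; "force": force on the tool from outside, world axes, zero at the start; "moment": the same for the moment, N m; "width": finger opening in mm.
Only numpy, scipy, OpenCV 4.12 (cv2) and the standard library are available. Lean on these libraries where they do the work, as an engineer would, in place of code of your own. Each camera call takes 0.05 s, during which the arm holds its last target.

## Working session

There is one attempt and no reset: what is moved stays moved. The work goes in short steps, Python scripts to look and compute and a tool call to move; the robot and the scene stay as the last step left them, time stands still between calls to the robot, and variables do not carry over. Pictures are saved under pics/ and viewed, and the job is handed in when it is done.

Besides the shell and the picture viewer there is one more tool, called after "Call:" by a JSON object that holds its "name" and its "arguments", one argument or row to a line. step_arm: Moves the arm, as the interface text tells. Its arguments: {"type":"object","properties":{"plan":{"type":"array"},"hand":{"type":"number"}},"required":["plan"]}

```bash
ls; mkdir -p pics; python3 - <<'E'
from station import readout, optics, arm
import cv2,numpy as np
s=readout.state();print(s, arm.grip_point_offset)
for n in("scene","top","wrist"):
    c=optics.capture(n);cv2.imwrite(f"pics/{n}0.png",c["frame"][:,:,::-1])
    print(n,{k:v for k,v in c.items() if k!="frame"})
E
```

```text
pics
{'time_s': 0.0, 'joints': array([ 9.43225923e-01,  2.59344438e-01,  1.53607940e+00, -3.04058450e-05,
        1.34798650e+00, -2.02777474e-01]), 'joint_velocities': array([ 0.00139615, -0.00103115, -0.0005623 , -0.00028876,  0.00046592,
       -0.00075147]), 'tau': array([-3.30854182e-04, -4.37321806e+01, -2.83993971e+01,  7.19016488e-02,
        4.15337447e-02, -1.12762662e-04]), 'eef_pos': array([226.32328435, 500.67791132, 217.81841204]), 'tool_rot': array([-3.53016034e-04,  2.10799732e-01,  9.77528847e-01, -8.37611950e-04]), 'force': array([-0.31710754, -0.31738875,  0.04683542]), 'moment': array([-0.02530474,  0.02806202, -0.04588286]), 'width': 93.16261483090207} 18.8
scene {'fx': 539.6350933868292, 'fy': 539.6350933868292, 'cx': 320.88112112003677, 'cy': 242.57646221458563, 'view': array([[ 5.29383446e-01,  8.48371125e-01,  4.42725278e-03,
        -2.27747548e+02],
       [-5.13509712e-01,  3.16267293e-01,  7.97673351e-01,
         1.20773900e+02],
       [ 6.75322843e-01, -4.24548505e-01,  6.03073482e-01,
        -1.63679639e+03],
       [ 0.00000000e+00,  0.00000000e+00,
[... 262 characters left out ...]
76e-01, -1.10416014e-02,  4.79506368e-02,
        -4.52940931e+02],
       [-4.79753346e-02, -1.98273827e-03,  9.98846553e-01,
        -1.34044272e+03],
       [ 0.00000000e+00,  0.00000000e+00,  0.00000000e+00,
         1.00000000e+00]])}
wrist {'fx': 355.7082809580277, 'fy': 355.7082809580277, 'cx': 316.3585205570051, 'cy': 242.1409402839882, 'hand_eye': array([[-7.08644326e-04,  9.68980545e-01,  2.47135997e-01,
         6.79078664e+01],
       [ 9.99998253e-01,  2.59213471e-04,  1.85108719e-03,
         5.75793919e-01],
       [ 1.72960650e-03,  2.47136877e-01, -9.68979036e-01,
        -1.66102891e+02],
       [ 0.00000000e+00,  0.00000000e+00,  0.00000000e+00,
         1.00000000e+00]])}
```

View pics/scene0.png

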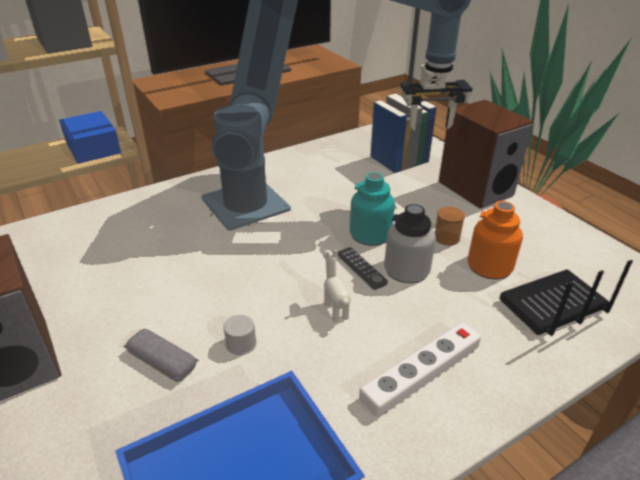

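View pics/top0.png

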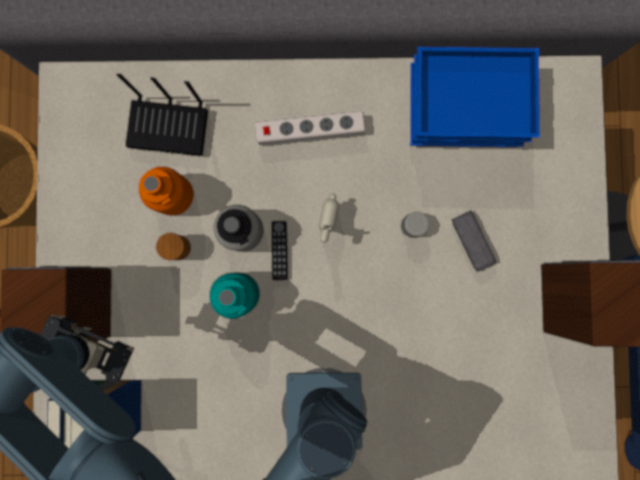

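View pics/wrist0.png

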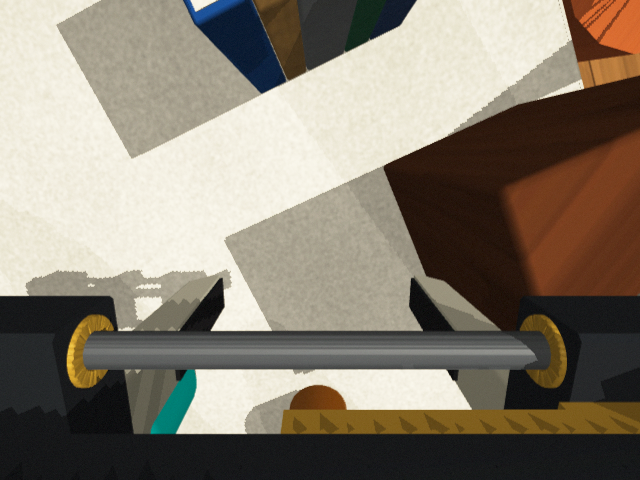

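Candidates for the flask are the steel one (top 238,228; scene 410,245), the teal one (top 234,295; scene 372,210) and the orange one (top 165,190; scene 495,240). The steel body with a black lid fits the description. The cup is the grey cylinder (top 415,224; scene 240,335). Next I confirm both in an enlarged crop.

```bash
cat > h.py <<'E'
from station import readout, optics, arm
import cv2,numpy as np
from scipy.spatial.transform import Rotation as R
def ray(c,u,v,T=None):
    d=np.array([(u-c["cx"])/c["fx"],-(v-c["cy"])/c["fy"],-1.])
    M=np.linalg.inv(c["view"]) if "view" in c else T@c["hand_eye"]
    o=M[:3,3];d=M[:3,:3]@d;return o,d/np.linalg.norm(d)
def onz(c,u,v,z,T=None):
    o,d=ray(c,u,v,T);return o+d*(z-o[2])/d[2]
def tri(r1,r2):
    (a,d),(b,e)=r1,r2
    A=np.stack([d,-e],1);t=np.linalg.lstsq(A,b-a,rcond=None)[0]
    p=a+t[0]*d;q=b+t[1]*e;return (p+q)/2,np.linalg.norm(p-q)
def tool():
    s=readout.state();q=s["tool_rot"];T=np.eye(4)
    T[:3,:3]=R.from_quat([q[1],q[2],q[3],q[0]]).as_matrix();T[:3,3]=s["eef_pos"];return T,s
def proj(c,p,T=None):
    M=c["view"] if "view" in c else np.linalg.inv(T@c["hand_eye"])
    x=M[:3,:3]@np.array(p)+M[:3,3]
    return c["cx"]-c["fx"]*x[0]/x[2], c["cy"]+c["fy"]*x[1]/x[2]
def save(n,img): cv2.imwrite("pics/"+n+".png",img[:,:,::-1])
E
python3 - <<'E'
from h import *
a=cv2.imread("pics/top0.png");b=cv2.imread("pics/scene0.png")
f=lambda i,x,y,w:cv2.resize(i[y:y+w,x:x+w],(390,390),interpolation=cv2.INTER_CUBIC)
cv2.imwrite("pics/crop0.png",np.vstack([np.hstack([f(a,205,195,65),f(b,370,190,100)]),])) 
cv2.imwrite("pics/crop1.png",np.hstack([f(a,390,195,60),f(b,205,300,70)]))
E
```

```text
(no output)
```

View pics/crop0.png

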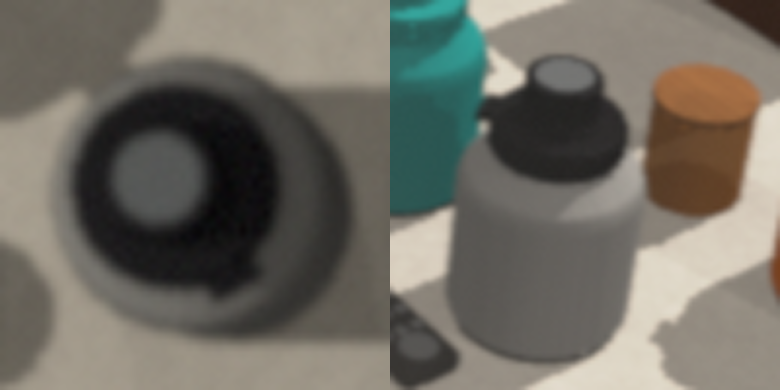

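View pics/crop1.png

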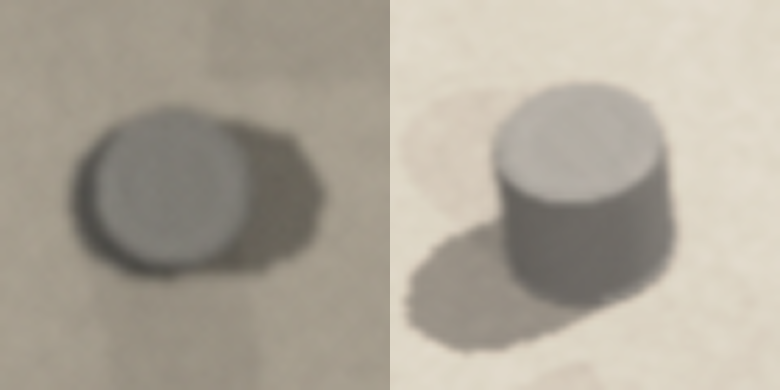

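The crops show a black ribbed lid and a knob with a grey top disc on the steel flask. The disc centre is at top (231.3,224.7) and scene (414.9,209.2). The cup's top disc is at top (416.5,223.8) and scene (239.1,325.5).

```bash
python3 - <<'E'
from h import *
t=optics.capture("top");s=optics.capture("scene")
for n,a,b,z in(("stop",(231.3,224.7),(414.9,209.2),185),("cup",(416.5,223.8),(239.1,325.5),58)):
    print(n,tri(ray(t,*a),ray(s,*b)),onz(t,*a,z),onz(s,*b,z))
for n,a,z in(("llama",(328,220),0),("remote",(280,250),19),("candle",(172,246),83),("teal",(229,297),185),("orange",(152,185),185)):
    print(n,onz(t,*a,z))
T,st=tool();print(T,st["eef_pos"])
E
```

```text
stop (array([496.76081977, 220.44427833, 180.56113491]), np.float64(2.003352812604566)) [495.74989148 218.85554665 185.        ] [502.07317532 216.68448322 185.        ]
cup (array([ 505.26026172, -254.92232379,   52.35729277]), np.float64(2.282311957759933)) [ 504.23770392 -254.77981331   58.        ] [ 511.19985081 -255.90282917   58.        ]
llama [522.81793045 -19.703344     0.        ]
remote [439.62809809 113.78075969  19.        ]
candle [450.79525521 392.14164156  83.        ]
teal [321.79877309 224.85285572 185.        ]
orange [594.54604044 411.10437443 185.        ]
[[-9.11121520e-01  4.12137523e-01 -4.87214474e-04  2.26524354e+02]
 [ 4.12137776e-01  9.11121294e-01 -6.64657604e-04  5.00941610e+02]
 [ 1.69981143e-04 -8.06383336e-04 -9.99999660e-01  2.18271789e+02]
 [ 0.00000000e+00  0.00000000e+00  0.00000000e+00  1.00000000e+00]] [226.5243541  500.94160958 218.27178929]
```

Call:
{"name": "step_arm", "arguments": {
  "plan": [
    {"xyz": [0,0,-0.02],"spin": -4},
    {"xyz": [0,0,-0.025],"spin": -6.3},
    {"xyz": [0,0,-0.025],"spin": -7},
    {"xyz": [0,0,-0.01],"spin": -7},
    {"xyz": [0,0,0],"spin": 0}
  ],
  "hand": 1
}}

```text
time_s: 0.75
eef_pos: [227.1, 501.8, 300.5]
tool_rot: [0.001, -0.0, 1.0, 0.001]
force: [-0.4, -0.1, -0.0]
width: 93.0
```

Call:
{"name": "step_arm", "arguments": {
  "plan": [
    {"xyz": [-0.015,-0.012,0],"spin": 0},
    {"xyz": [-0.022,-0.02,0],"spin": 0},
    {"xyz": [-0.022,-0.02,0],"spin": 0},
    {"xyz": [-0.022,-0.02,0],"spin": 0},
    {"xyz": [-0.022,-0.02,0],"spin": 0},
    {"xyz": [-0.022,-0.02,0],"spin": 0},
    {"xyz": [-0.022,-0.02,0],"spin": 0},
    {"xyz": [-0.022,-0.02,0],"spin": 0}
  ]
}}

```text
time_s: 1.55
eef_pos: [395.9, 347.9, 297.4]
tool_rot: [-0.001, 0.002, 1.0, -0.0]
force: [-0.2, 0.7, 0.3]
width: 92.7
```

Call:
{"name": "step_arm", "arguments": {
  "plan": [
    {"xyz": [-0.022,-0.02,0],"spin": 0},
    {"xyz": [-0.022,-0.02,0],"spin": 0},
    {"xyz": [-0.022,-0.02,0],"spin": 0},
    {"xyz": [-0.022,-0.02,0],"spin": 0},
    {"xyz": [-0.022,-0.02,0],"spin": 0},
    {"xyz": [-0.022,-0.02,0],"spin": 0},
    {"xyz": [-0.015,-0.012,0],"spin": 0},
    {"xyz": [0,0,0],"spin": 0}
  ]
}}

```text
time_s: 2.35
eef_pos: [543.7, 215.2, 297.1]
tool_rot: [-0.001, 0.003, 1.0, -0.0]
force: [-0.2, -0.5, 0.4]
width: 93.1
```

```bash
python3 - <<'E'
from h import *
T,st=tool();c=optics.capture("wrist");save("w1",c["frame"]);print(T,st["joints"],st["time_s"])
for z in(185,170): print(proj(c,(497,219,z),T))
E
```

```text
[[-9.99983743e-01  5.42310255e-03 -1.76179105e-03  5.43722451e+02]
 [ 5.42447532e-03  9.99984987e-01 -7.75349111e-04  2.15221311e+02]
 [ 1.75755980e-03 -7.84893298e-04 -9.99998147e-01  2.97144403e+02]
 [ 0.00000000e+00  0.00000000e+00  0.00000000e+00  1.00000000e+00]] [ 1.86554724e-01  2.85621414e-01  1.30928265e+00 -4.35236343e-04
  1.54856362e+00 -1.37880770e+00] 2.35
(np.float64(321.0736722561414), np.float64(179.91534911314696))
(np.float64(320.88438928615983), np.float64(178.53133863280715))
```

View pics/w1.png

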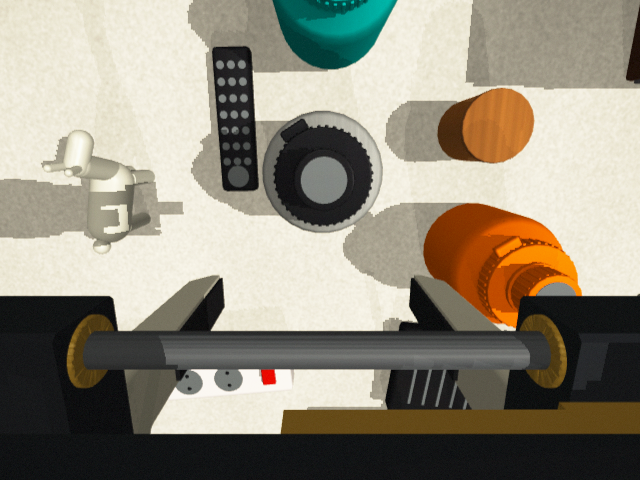

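The wrist view shows the grey disc of the stopper at about (324,180). The black ring is around (324,176) with its lug at (295,130). I'll fit the disc.

```bash
python3 - <<'E'
from h import *
T,st=tool();c=optics.capture("wrist");f=c["frame"]
g=cv2.cvtColor(f,cv2.COLOR_RGB2GRAY)
x0,y0=290,140
m=((g[y0:220,x0:360]>75)&(g[y0:220,x0:360]<200)).astype(np.uint8)
cs,_=cv2.findContours(m,cv2.RETR_EXTERNAL,cv2.CHAIN_APPROX_NONE)
for k in sorted(cs,key=cv2.contourArea)[-3:]:
    if len(k)<5: continue
    e=cv2.fitEllipse(k);u,v=e[0][0]+x0,e[0][1]+y0
    p=onz(c,u,v,185,T);o=np.linalg.norm(p-(T@c["hand_eye"])[:3,3])
    print(cv2.contourArea(k),u,v,e[1],"mm",np.array(e[1])/c["fx"]*o,p)
# ring: dark mask
m=(g<70).astype(np.uint8);m[:100]=0;m[240:]=0;m[:,:262]=0;m[:,390:]=0
k=max(cv2.findContours(m,cv2.RETR_EXTERNAL,cv2.CHAIN_APPROX_NONE)[0],key=cv2.contourArea)
h=k;e=cv2.fitEllipse(h);print("ring",e,onz(c,*e[0],154,T),"lug",onz(c,295,130,150,T))
# cup in scene/top ok
E
```

```text
6.0 292.15806436538696 218.1416244506836 (2.3822519779205322, 5.496389389038086) mm [1.90174414 4.38775008] [525.76003177 197.15654543 185.        ]
57.0 355.30821228027344 215.33041381835938 (8.17682933807373, 14.29549503326416) mm [ 6.53995843 11.43376478] [523.7181348  247.27875514 185.        ]
1673.5 322.09251403808594 181.1551170349121 (45.88788604736328, 46.4732551574707) mm [36.06688835 36.52697584] [496.81285272 220.96504784 185.        ]
ring ((319.86474609375, 174.9067840576172), (95.3495101928711, 104.3477783203125), 151.80828857421875) [493.90509374 219.48527337 154.        ] lug [456.79860623 198.64782474 150.        ]
```

Call:
{"name": "step_arm", "arguments": {
  "plan": [
    {"xyz": [0.015,0.002,0],"spin": 0},
    {"xyz": [0.02,0.003,0.02],"spin": 0},
    {"xyz": [0.012,0,0.02],"spin": 0},
    {"xyz": [0,0,0.025],"spin": 0},
    {"xyz": [0,0,0.025],"spin": 0},
    {"xyz": [0,0,0],"spin": 0},
    {"xyz": [0,0,0],"spin": 0}
  ]
}}

```text
time_s: 3.15
eef_pos: [494.7, 222.8, 209.1]
tool_rot: [-0.0, -0.0, 1.0, 0.0]
force: [-0.3, 0.1, 0.5]
width: 92.9
```

```bash
python3 - <<'E'
from h import *
T,st=tool();print(T,st["moment"],st["force"])
for n,p in(("top",(150,190,130)),("scene",(360,130,130))):
    c=optics.capture(n);x,y,w=p;save("a_"+n,cv2.resize(c["frame"][y-40 if n=="top" else y:,x:][:w,:w],(500,500)))
E
```

```text
[[-9.99999833e-01 -2.13714851e-04 -5.36549510e-04  4.94712512e+02]
 [-2.13795418e-04  9.99999966e-01  1.50105037e-04  2.22799592e+02]
 [ 5.36517412e-04  1.50219724e-04 -9.99999845e-01  2.09114796e+02]
 [ 0.00000000e+00  0.00000000e+00  0.00000000e+00  1.00000000e+00]] [0.02188506 0.03769535 0.00209391] [-0.30147586  0.05320487  0.51745267]
```

View pics/a_scene.png

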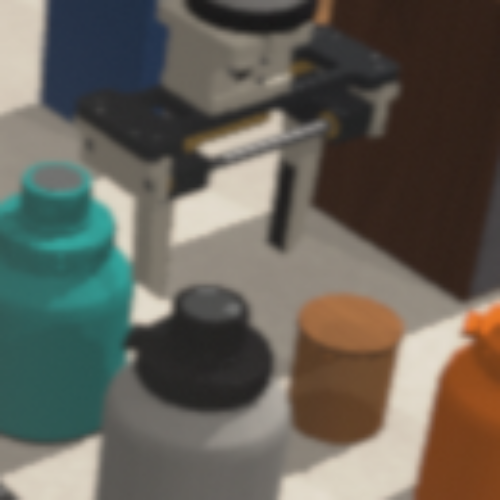

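The picture shows the finger tips at about scene px (399,205) and (432,194). I check that against the projection.

```bash
python3 - <<'E'
from h import *
c=optics.capture("scene")
for p in((494.7,222.8,209),(494.7,222.8-46,209),(494.7,222.8+46,209),(497,220.5,185)): print(proj(c,p))
E
```

```text
(np.float64(416.00073483772405), np.float64(198.46421253476655))
(np.float64(400.66064183741827), np.float64(204.04790973635892))
(np.float64(430.87664680824867), np.float64(193.04947430343398))
(np.float64(414.76214290652575), np.float64(207.72822260988823))
```

View pics/a_top.png

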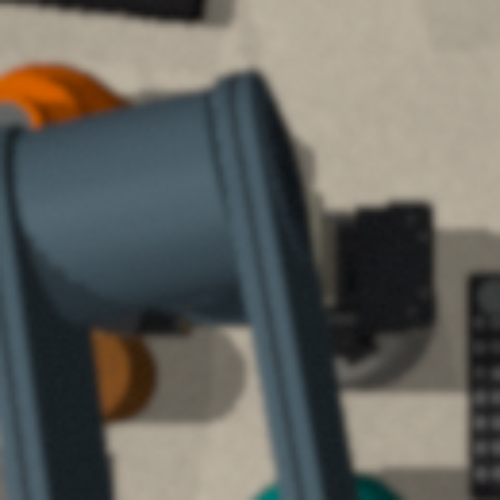

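Call:
{"name": "step_arm", "arguments": {
  "plan": [
    {"xyz": [-0.002,-0.002,0],"spin": 0},
    {"xyz": [0,0,0.015],"spin": 0},
    {"xyz": [0,0,0.02],"spin": 0},
    {"xyz": [0,0,0.012],"spin": 0},
    {"xyz": [0,0,0],"spin": 0},
    {"xyz": [0,0,0],"spin": 0}
  ],
  "hand": 0.15
}}

```text
time_s: 3.9
eef_pos: [497.8, 219.9, 162.1]
tool_rot: [0.0, 0.0, 1.0, 0.0]
force: [0.2, -0.5, 0.6]
width: 54.6
```

```bash
python3 - <<'E'
from h import *
T,st=tool();print(T[:3,3],st["width"],st["force"],st["moment"])
c=optics.capture("wrist");save("w2",c["frame"])
E
```

```text
[497.84945039 219.91266383 162.11128975] 54.58872741784632 [ 0.22071669 -0.47477615  0.61283978] [ 0.04278963 -0.00647788  0.0233468 ]
```

View pics/w2.png

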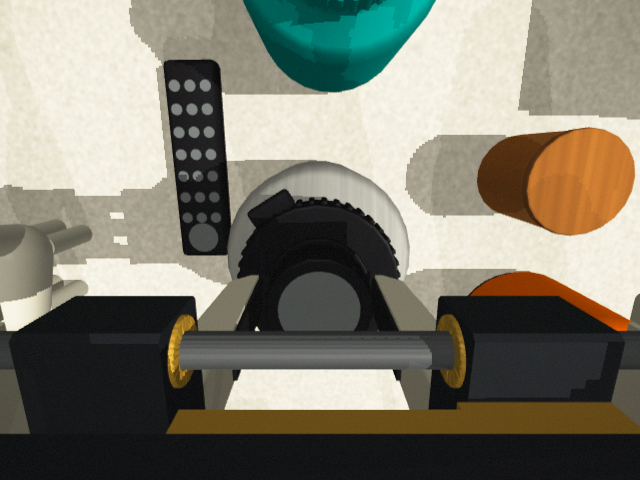

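The disc is now at about (319.5,309), between the two fingers.

```bash
python3 - <<'E'
from h import *
T,st=tool();c=optics.capture("wrist");f=c["frame"]
g=cv2.cvtColor(f,cv2.COLOR_RGB2GRAY)
m=np.zeros_like(g);s=(slice(265,331),slice(270,370));m[s]=((g[s]>55)&(g[s]<150))
m=cv2.morphologyEx(m,cv2.MORPH_OPEN,np.ones((5,5)))
k=max(cv2.findContours(m,cv2.RETR_EXTERNAL,cv2.CHAIN_APPROX_NONE)[0],key=cv2.contourArea)[:,0]
k=k[(k[:,1]<328)]
A=np.c_[k,np.ones(len(k))];x=np.linalg.lstsq(A,(k**2).sum(1),rcond=None)[0]
u,v=x[:2]/2;r=np.sqrt(x[2]+u*u+v*v);print(u,v,r)
p=onz(c,u,v,185,T);print(p,r/c["fx"]*np.linalg.norm(p-(T@c["hand_eye"])[:3,3]))
print(k[:,0].min(),k[:,0].max(),k[:,1].min())
E
```

```text
318.52599901296503 310.61226065844824 40.19476025149922
[497.8587517  221.13082441 185.        ] 17.930142154782224
278 359 271
```

Call:
{"name": "step_arm", "arguments": {
  "plan": [
    {"xyz": [0,0.0006,0],"spin": 0},
    {"xyz": [0,0,0],"spin": 0},
    {"xyz": [0,0,0],"spin": 0}
  ],
  "hand": 0.07
}}

```text
time_s: 4.3
eef_pos: [497.6, 220.6, 162.0]
tool_rot: [0.0, 0.0, 1.0, 0.0]
force: [0.3, 0.2, 0.1]
width: 49.9
```

Call:
{"name": "step_arm", "arguments": {
  "plan": [
    {"xyz": [0,0,0],"spin": 0},
    {"xyz": [0,0,0],"spin": 0}
  ],
  "hand": 0.045
}}

```text
time_s: 4.5
eef_pos: [497.5, 220.6, 161.7]
tool_rot: [0.0, 0.0, 1.0, 0.0]
force: [-0.2, 0.7, -0.3]
width: 48.4
```

Call:
{"name": "step_arm", "arguments": {
  "plan": [
    {"xyz": [0,0,0],"spin": 0},
    {"xyz": [0,0,0],"spin": 0},
    {"xyz": [0,0,0],"spin": 0}
  ],
  "hand": -0.1
}}

```text
time_s: 4.8
eef_pos: [497.5, 220.9, 161.7]
tool_rot: [0.0, 0.0, 1.0, 0.0]
force: [-0.4, 1.8, 0.9]
width: 47.4
```

```bash
cat > rd.py <<'E'
from h import *
import sys
n=int(sys.argv[1]) if len(sys.argv)>1 else 6
F=[];
for i in range(n):
    T,s=tool();F.append(np.r_[s["force"],s["moment"]]);optics.capture("wrist")
F=np.array(F);print(s["time_s"],s["eef_pos"].round(2),"yaw",np.degrees(np.arctan2(T[1,0],T[0,0])).round(2),"w",round(s["width"],2),"j6",s["joints"][5].round(3))
print("F",F.mean(0).round(3),"sd",F.std(0).round(3),"mz",F[:,5].round(3))
E
python3 rd.py
```

```text
5.05 [497.48 220.85 161.75] yaw 179.96 w 47.29 j6 -1.358
F [0.155 2.66  0.939 0.505 0.061 0.01 ] sd [0.441 0.623 0.416 0.061 0.032 0.032] mz [-0.011  0.031 -0.021  0.01  -0.018  0.068]
```

Call:
{"name": "step_arm", "arguments": {
  "plan": [
    {"xyz": [0,0.0008,0],"spin": 0},
    {"xyz": [0,0,0],"spin": 0}
  ]
}}

```text
time_s: 5.3
eef_pos: [497.5, 220.9, 161.7]
tool_rot: [0.0, 0.0, 1.0, -0.0]
force: [-1.6, 0.8, 2.5]
width: 47.5
```

```bash
python3 rd.py
```

```text
5.55 [497.52 220.94 161.72] yaw 179.96 w 47.32 j6 -1.356
F [-0.521 -0.145  2.918 -0.06   0.101  0.032] sd [0.564 0.798 0.449 0.063 0.028 0.028] mz [ 0.029  0.071  0.062  0.028 -0.008  0.009]
```

Call:
{"name": "step_arm", "arguments": {
  "plan": [
    {"xyz": [0,0,0],"spin": 2},
    {"xyz": [0,0,0],"spin": 3},
    {"xyz": [0,0,0],"spin": 3},
    {"xyz": [0,0,0],"spin": 2},
    {"xyz": [0,0,0],"spin": 0}
  ]
}}

```text
time_s: 6.1
eef_pos: [497.5, 220.9, 161.7]
tool_rot: [0.0, 0.088, 0.996, -0.0]
force: [-0.7, -1.8, 3.2]
width: 47.3
```

```bash
python3 rd.py
```

```text
6.35 [497.5  220.94 161.71] yaw 169.98 w 47.4 j6 -1.182
F [-0.775 -2.822  3.704 -0.548  0.148 -0.134] sd [0.416 0.504 0.525 0.096 0.03  0.019] mz [-0.135 -0.15  -0.149 -0.138 -0.135 -0.094]
```

```bash
python3 - <<'E'
from h import *
T,st=tool();c=optics.capture("wrist");save("w3",c["frame"])
print(proj(c,(456.8,198.6,150),T),proj(c,(497.5,221,154),T),proj(c,(497.5,221,0),T))
E
```

```text
(np.float64(258.57313237297484), np.float64(215.89738683692528)) (np.float64(316.13500821800204), np.float64(285.8470451404594)) (np.float64(316.6344781306428), np.float64(225.9005417932416))
```

View pics/w3.png

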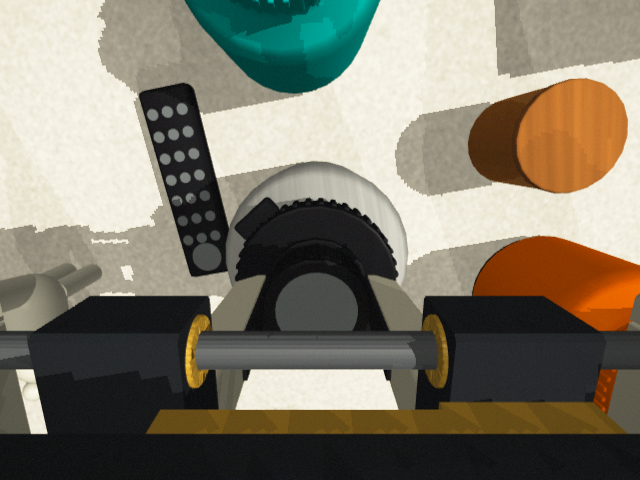

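Call:
{"name": "step_arm", "arguments": {
  "plan": [
    {"xyz": [0,-0.0006,0],"spin": 2},
    {"xyz": [0,0,0],"spin": 2},
    {"xyz": [0,0,0],"spin": 2},
    {"xyz": [0,0,0],"spin": 2},
    {"xyz": [0,0,0],"spin": 0}
  ]
}}

```text
time_s: 6.95
eef_pos: [497.5, 220.8, 161.7]
tool_rot: [0.0, 0.157, 0.988, 0.0]
force: [-1.1, -2.8, 3.0]
width: 47.3
```

```bash
python3 rd.py
```

```text
7.2 [497.46 220.82 161.72] yaw 161.99 w 47.98 j6 -1.044
F [-0.612 -2.248  3.848 -0.475  0.104 -0.139] sd [0.227 0.57  0.61  0.04  0.029 0.045] mz [-0.23  -0.147 -0.118 -0.142 -0.102 -0.093]
```

Call:
{"name": "step_arm", "arguments": {
  "plan": [
    {"xyz": [0,-0.0004,0],"spin": 2},
    {"xyz": [0,0,0],"spin": 2},
    {"xyz": [0,0,0],"spin": 2},
    {"xyz": [0,0,0],"spin": 2},
    {"xyz": [0,0,0],"spin": 0}
  ]
}}

```text
time_s: 7.75
eef_pos: [497.4, 220.7, 161.7]
tool_rot: [0.0, 0.225, 0.974, 0.0]
force: [0.4, -0.3, 3.7]
width: 47.2
```

```bash
python3 rd.py
```

```text
8.0 [497.42 220.64 161.74] yaw 153.99 w 47.53 j6 -0.905
F [ 0.242 -0.538  3.803 -0.16  -0.031 -0.115] sd [0.389 0.511 0.263 0.089 0.045 0.04 ] mz [-0.154 -0.152 -0.148 -0.098 -0.044 -0.093]
```

Call:
{"name": "step_arm", "arguments": {
  "plan": [
    {"xyz": [0,-0.0002,0],"spin": 2},
    {"xyz": [0,0,0],"spin": 2},
    {"xyz": [0,0,0],"spin": 2},
    {"xyz": [0,0,0],"spin": 2},
    {"xyz": [0,0,0],"spin": 0}
  ]
}}

```text
time_s: 8.55
eef_pos: [497.4, 220.6, 161.7]
tool_rot: [0.0, 0.293, 0.956, 0.0]
force: [0.2, 0.9, 2.9]
width: 47.6
```

```bash
python3 rd.py; python3 - <<'E'
from h import *
T,st=tool();c=optics.capture("wrist");save("w4",c["frame"])
c2=optics.capture("scene");save("s4",cv2.resize(c2["frame"][150:300,340:490],(600,600)))
print(proj(c,(456.8,198.6,150),T))
E
```

```text
8.8 [497.33 220.54 161.7 ] yaw 145.99 w 47.53 j6 -0.766
F [ 0.628  1.145  2.893  0.202 -0.156 -0.118] sd [0.664 0.492 0.169 0.062 0.046 0.036] mz [-0.137 -0.174 -0.101 -0.119 -0.057 -0.121]
(np.float64(236.787298884893), np.float64(244.50676670472976))
```

View pics/w4.png

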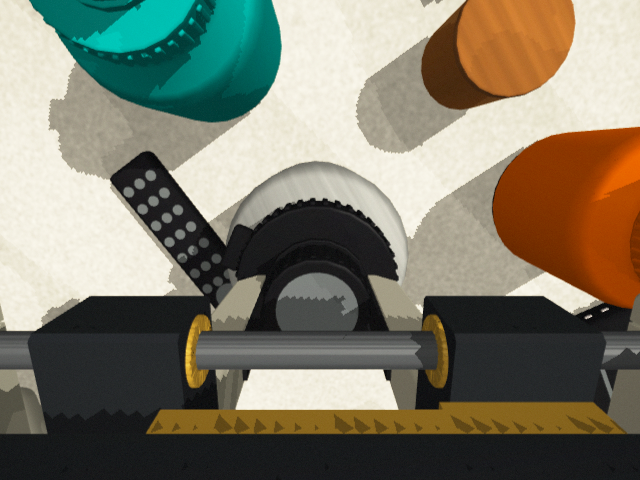

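View pics/s4.png

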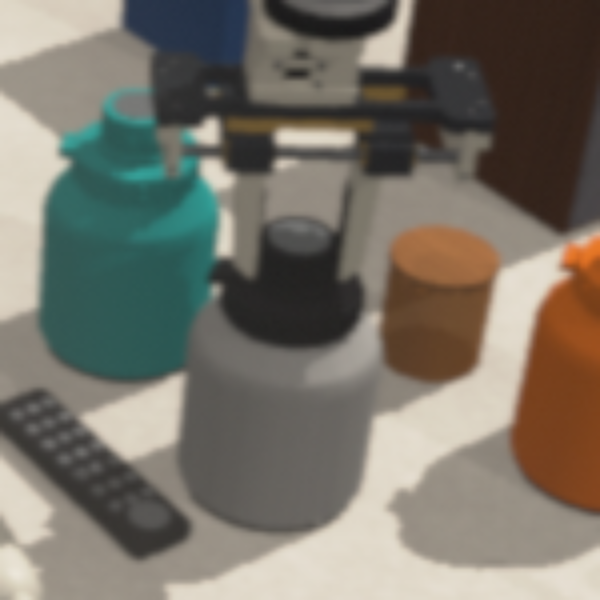

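The lug sits at (239,247) against a predicted (237,244.5), so the ring is not turning. Moment magnitude is steady at the drag level. I continue.

Call:
{"name": "step_arm", "arguments": {
  "plan": [
    {"xyz": [0,0.0002,0],"spin": 2},
    {"xyz": [0,0,0],"spin": 2},
    {"xyz": [0,0,0],"spin": 2},
    {"xyz": [0,0,0],"spin": 2},
    {"xyz": [0,0,0],"spin": 0}
  ]
}}

```text
time_s: 9.45
eef_pos: [497.3, 220.4, 161.7]
tool_rot: [0.0, 0.359, 0.933, 0.0]
force: [1.1, 1.9, 2.8]
width: 47.3
```

```bash
python3 rd.py
```

```text
9.7 [497.34 220.46 161.71] yaw 137.99 w 47.7 j6 -0.626
F [ 1.41   1.853  3.326  0.334 -0.195 -0.086] sd [0.323 0.227 0.436 0.065 0.034 0.04 ] mz [-0.146 -0.11  -0.112 -0.037 -0.066 -0.044]
```

Call:
{"name": "step_arm", "arguments": {
  "plan": [
    {"xyz": [0,0.0003,0],"spin": 2},
    {"xyz": [0,0,0],"spin": 2},
    {"xyz": [0,0,0],"spin": 2},
    {"xyz": [0,0,0],"spin": 2},
    {"xyz": [0,0,0],"spin": 0}
  ]
}}

```text
time_s: 10.25
eef_pos: [497.2, 220.4, 161.7]
tool_rot: [-0.0, 0.423, 0.906, -0.0]
force: [-0.4, 1.8, 4.1]
width: 47.3
```

```bash
python3 rd.py
```

```text
10.5 [497.29 220.45 161.68] yaw 129.99 w 47.42 j6 -0.486
F [ 0.02   1.005  4.27   0.136  0.026 -0.089] sd [0.293 0.456 0.358 0.023 0.065 0.024] mz [-0.099 -0.116 -0.104 -0.102 -0.05  -0.062]
```

```bash
cat > rq.py <<'E'
from h import *
F=[]
for i in range(4):
    T,s=tool();F.append((s["moment"][2],s["tau"][5]));optics.capture("wrist")
print(s["time_s"],"yaw",np.degrees(np.arctan2(T[1,0],T[0,0])).round(2),"F",s["force"].round(2),"mz/tau6",np.round(F,3).T.tolist())
E
python3 rq.py
```

```text
10.7 yaw 129.98 F [-0.72  0.54  5.61] mz/tau6 [[-0.061, -0.015, -0.048, -0.044], [-0.045, -0.044, -0.037, -0.036]]
```

Call:
{"name": "step_arm", "arguments": {
  "plan": [
    {"xyz": [0,0.0002,0],"spin": 2},
    {"xyz": [0,0,0],"spin": 2},
    {"xyz": [0,0,0],"spin": 2}
  ]
}}

```text
time_s: 11.05
eef_pos: [497.3, 220.4, 161.7]
tool_rot: [-0.0, 0.47, 0.883, -0.0]
force: [-2.4, 0.7, 5.6]
width: 47.1
```

```bash
python3 rq.py
```

```text
11.2 yaw 123.98 F [-0.39 -0.39  5.18] mz/tau6 [[0.246, 0.066, -0.098, -0.06], [-0.23, 0.06, 0.239, -0.016]]
```

```bash
cat > r1.py <<'E'
from h import *
T,s=tool()
print(s["time_s"],"yaw",np.degrees(np.arctan2(T[1,0],T[0,0])).round(2),"F",s["force"].round(2),"mz",s["moment"][2].round(3),"t6",s["tau"][5].round(3),"v6",s["joint_velocities"][5].round(3))
E
```

Call:
{"name": "step_arm", "arguments": {
  "plan": [
    {"xyz": [0,0,0],"spin": 0.6},
    {"xyz": [0,0,0],"spin": 0.6},
    {"xyz": [0,0,0],"spin": 0.6},
    {"xyz": [0,0,0],"spin": 0.6}
  ]
}}

```text
time_s: 11.65
eef_pos: [497.2, 220.4, 161.7]
tool_rot: [-0.0, 0.488, 0.873, -0.001]
force: [-1.4, -0.6, 5.1]
width: 47.7
```

```bash
python3 r1.py
```

```text
11.65 yaw 121.59 F [-1.45 -0.59  5.12] mz 0.261 t6 0.1 v6 0.103
```

Call:
{"name": "step_arm", "arguments": {
  "plan": [
    {"xyz": [0,0,0],"spin": 0.6},
    {"xyz": [0,0,0],"spin": 0.6}
  ]
}}

```text
time_s: 11.85
eef_pos: [497.2, 220.4, 161.7]
tool_rot: [-0.0, 0.497, 0.868, -0.001]
force: [-0.2, -0.2, 5.5]
width: 47.6
```

```bash
python3 r1.py
```

```text
11.85 yaw 120.4 F [-0.21 -0.2   5.49] mz 0.246 t6 0.104 v6 0.103
```

Call:
{"name": "step_arm", "arguments": {
  "plan": [
    {"xyz": [0,0,0],"spin": 0.6},
    {"xyz": [0,0,0],"spin": 0.6}
  ]
}}

```text
time_s: 12.05
eef_pos: [497.2, 220.4, 161.7]
tool_rot: [-0.0, 0.506, 0.862, -0.001]
force: [-1.1, 0.1, 6.0]
width: 47.7
```

```bash
python3 r1.py
```

```text
12.05 yaw 119.2 F [-1.13  0.07  6.01] mz 0.269 t6 0.108 v6 0.104
```

Call:
{"name": "step_arm", "arguments": {
  "plan": [
    {"xyz": [0,0,0],"spin": 0.6},
    {"xyz": [0,0,0],"spin": 0.6}
  ]
}}

```text
time_s: 12.25
eef_pos: [497.2, 220.4, 161.7]
tool_rot: [-0.0, 0.515, 0.857, -0.001]
force: [-0.6, -1.0, 6.5]
width: 47.4
```

```bash
python3 r1.py
```

```text
12.25 yaw 118.0 F [-0.59 -1.02  6.45] mz 0.269 t6 0.112 v6 0.103
```

tau6 is clean during slow motion and rises about 0.004 per 1.2°, so the seal is being squeezed. I continue in fine steps, watching for the jump at the stop.

Call:
{"name": "step_arm", "arguments": {
  "plan": [
    {"xyz": [0,0,0],"spin": 0.6},
    {"xyz": [0,0,0],"spin": 0.6},
    {"xyz": [0,0,0],"spin": 0.6},
    {"xyz": [0,0,0],"spin": 0.6}
  ]
}}

```text
time_s: 12.65
eef_pos: [497.2, 220.3, 161.7]
tool_rot: [-0.0, 0.533, 0.846, -0.001]
force: [-0.7, -0.6, 6.3]
width: 47.8
```

```bash
python3 r1.py
```

```text
12.65 yaw 115.59 F [-0.7  -0.6   6.26] mz 0.264 t6 0.12 v6 0.104
```

Call:
{"name": "step_arm", "arguments": {
  "plan": [
    {"xyz": [0,0,0],"spin": 0.6},
    {"xyz": [0,0,0],"spin": 0.6},
    {"xyz": [0,0,0],"spin": 0.6}
  ]
}}

```text
time_s: 12.95
eef_pos: [497.2, 220.4, 161.7]
tool_rot: [-0.0, 0.546, 0.838, -0.001]
force: [-1.0, -0.4, 4.7]
width: 47.5
```

```bash
python3 r1.py
```

```text
12.95 yaw 113.8 F [-0.98 -0.42  4.69] mz 0.282 t6 0.126 v6 0.105
```

Call:
{"name": "step_arm", "arguments": {
  "plan": [
    {"xyz": [0,0,0],"spin": 0.6},
    {"xyz": [0,0,0],"spin": 0.6}
  ]
}}

```text
time_s: 13.15
eef_pos: [497.2, 220.4, 161.7]
tool_rot: [-0.0, 0.555, 0.832, -0.001]
force: [-2.2, -1.2, 6.1]
width: 47.2
```

```bash
python3 r1.py
```

```text
13.15 yaw 112.6 F [-2.18 -1.23  6.12] mz 0.269 t6 0.13 v6 0.103
```

Call:
{"name": "step_arm", "arguments": {
  "plan": [
    {"xyz": [0,0,0],"spin": 0.6},
    {"xyz": [0,0,0],"spin": 0.6},
    {"xyz": [0,0,0],"spin": 0.6}
  ]
}}

```text
time_s: 13.45
eef_pos: [497.1, 220.4, 161.6]
tool_rot: [-0.0, 0.568, 0.823, -0.001]
force: [-0.5, -0.2, 5.1]
width: 47.3
```

```bash
python3 r1.py
```

```text
13.45 yaw 110.81 F [-0.49 -0.16  5.14] mz 0.463 t6 0.335 v6 0.101
```

Call:
{"name": "step_arm", "arguments": {
  "plan": [
    {"xyz": [0,0,0],"spin": 0.6},
    {"xyz": [0,0,0],"spin": 0.6}
  ]
}}

```text
time_s: 13.65
eef_pos: [497.1, 220.3, 161.7]
tool_rot: [-0.0, 0.576, 0.817, -0.001]
force: [-1.2, -0.3, 6.6]
width: 47.7
```

```bash
python3 r1.py
```

```text
13.65 yaw 109.62 F [-1.22 -0.3   6.56] mz 0.423 t6 0.315 v6 0.104
```

Call:
{"name": "step_arm", "arguments": {
  "plan": [
    {"xyz": [0,0,0],"spin": 0.6},
    {"xyz": [0,0,0],"spin": 0.6}
  ]
}}

```text
time_s: 13.85
eef_pos: [497.1, 220.3, 161.6]
tool_rot: [-0.0, 0.585, 0.811, -0.001]
force: [-1.1, 0.0, 6.1]
width: 47.6
```

```bash
python3 r1.py
```

```text
13.85 yaw 108.42 F [-1.06  0.01  6.07] mz 0.4 t6 0.314 v6 0.103
```

t6 jumped from 0.13 to 0.33, so the stop is reached. The next two small moves had already been sent, so the ring may have crept by up to about 4°. I release and measure the lug.

Call:
{"name": "step_arm", "arguments": {
  "plan": [
    {"xyz": [0,0,0],"spin": 0},
    {"xyz": [0,0,0],"spin": 0},
    {"xyz": [0,0,0],"spin": 0}
  ],
  "hand": 0.3
}}

```text
time_s: 14.15
eef_pos: [497.2, 220.5, 161.0]
tool_rot: [-0.0, 0.585, 0.811, -0.001]
force: [-0.2, 0.6, 0.1]
width: 59.9
```

Call:
{"name": "step_arm", "arguments": {
  "plan": [
    {"xyz": [0,0,-0.02],"spin": 0},
    {"xyz": [0,0,-0.03],"spin": 0},
    {"xyz": [0,0,-0.04],"spin": -4},
    {"xyz": [0,0,-0.03],"spin": -8},
    {"xyz": [0,0,-0.015],"spin": -8},
    {"xyz": [0,0,0],"spin": -8},
    {"xyz": [0,0,0],"spin": -8},
    {"xyz": [0,0,0],"spin": -8}
  ],
  "hand": 1
}}

```text
time_s: 14.95
eef_pos: [497.5, 220.6, 296.4]
tool_rot: [-0.0, 0.236, 0.972, -0.0]
force: [0.0, 0.8, -0.2]
width: 93.2
```

Call:
{"name": "step_arm", "arguments": {
  "plan": [
    {"xyz": [-0.005,0,0],"spin": -8},
    {"xyz": [-0.012,0,0],"spin": -8},
    {"xyz": [-0.015,0,0],"spin": -8},
    {"xyz": [-0.01,0,0],"spin": -8},
    {"xyz": [-0.004,0,0],"spin": -3.6},
    {"xyz": [0,0,0],"spin": 0},
    {"xyz": [0,0,0],"spin": 0}
  ]
}}

```text
time_s: 15.65
eef_pos: [541.7, 210.9, 296.2]
tool_rot: [-0.001, -0.068, 0.998, -0.0]
force: [-1.0, -0.2, -0.1]
width: 93.1
```

```bash
python3 - <<'E'
from h import *
T,st=tool();c=optics.capture("wrist");save("w5",c["frame"]);print(T[:3,3],np.degrees(np.arctan2(T[1,0],T[0,0])),st["force"],st["time_s"])
a=cv2.imread("pics/w1.png");b=c["frame"][:,:,::-1]
f=lambda i:cv2.resize(i[95:245,250:400],(390,390),interpolation=cv2.INTER_CUBIC)
cv2.imwrite("pics/cmp5.png",np.hstack([f(a),f(b)]))
E
```

```text
[541.74483907 210.94229596 296.19349496] -172.14682532708014 [-0.95333995 -0.22029901 -0.0885406 ] 15.65
```

View pics/cmp5.png

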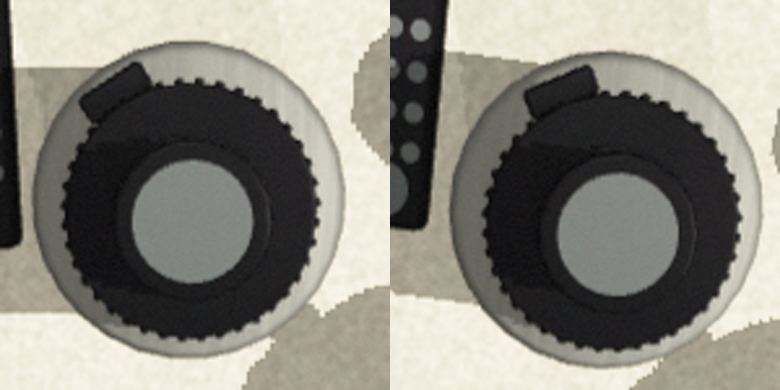

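The left crop is before and the right is after, with the camera yawed about 8° between them. The lug centre is at crop (114,92) before and (561,92) after. I work out the world angle of each.

```bash
python3 - <<'E'
from h import *
T5,st=tool();c=optics.capture("wrist")
T1=np.eye(4);T1[:3]=[[-9.99983743e-01,5.42310255e-03,-1.76179105e-03,543.722],[5.42447532e-03,9.99984987e-01,-7.75349111e-04,215.221],[1.75755980e-03,-7.84893298e-04,-9.99998147e-01,297.144]]
for T,(l,d) in((T1,((114,92),(193,221))),(T5,((561-390,92),(618-390,234)))):
    P=lambda q,z:onz(c,250+q[0]/2.6,95+q[1]/2.6,z,T)
    a=P(l,150);b=P(d,185);print(a,b,np.degrees(np.arctan2(*(a-b)[1::-1])))
E
```

```text
[458.2550698  196.51020385 150.        ] [497.07308303 221.40143328 185.        ] -147.33083651419537
[457.39057242 198.75494595 150.        ] [497.00612808 221.41888163 185.        ] -150.22626141518987
```

The ring turned about 0.05 rad, which is inside 0.15. The stopper and flask have not moved. Now I go to the cup.

Call:
{"name": "step_arm", "arguments": {
  "plan": [
    {"xyz": [0,0,0],"spin": 7.8},
    {"xyz": [0,-0.015,0],"spin": 0},
    {"xyz": [-0.002,-0.03,0],"spin": 0},
    {"xyz": [-0.002,-0.03,0],"spin": 0},
    {"xyz": [-0.002,-0.03,0],"spin": 0},
    {"xyz": [-0.002,-0.03,0],"spin": 0},
    {"xyz": [-0.002,-0.03,0],"spin": 0},
    {"xyz": [0,-0.03,0],"spin": 0}
  ]
}}

```text
time_s: 16.55
eef_pos: [552.1, 13.9, 296.8]
tool_rot: [0.0, -0.003, 1.0, -0.0]
force: [0.2, -0.5, -0.1]
width: 92.5
```

Call:
{"name": "step_arm", "arguments": {
  "plan": [
    {"xyz": [0,-0.03,0],"spin": 0},
    {"xyz": [0,-0.03,0],"spin": 0},
    {"xyz": [0,-0.03,0],"spin": 0},
    {"xyz": [0,-0.03,0],"spin": 0},
    {"xyz": [0,-0.03,0],"spin": 0},
    {"xyz": [0,-0.03,0],"spin": 0},
    {"xyz": [0,-0.03,0],"spin": 0},
    {"xyz": [0,-0.03,0],"spin": 0}
  ]
}}

```text
time_s: 17.35
eef_pos: [552.3, -225.9, 296.9]
tool_rot: [-0.0, -0.003, 1.0, -0.0]
force: [-0.4, -0.7, -0.6]
width: 93.1
```

Call:
{"name": "step_arm", "arguments": {
  "plan": [
    {"xyz": [0,-0.02,0],"spin": 0},
    {"xyz": [0,-0.011,0.02],"spin": 0},
    {"xyz": [0,0,0.04],"spin": 0},
    {"xyz": [0,0,0.04],"spin": 0},
    {"xyz": [0,0,0.02],"spin": 0},
    {"xyz": [0,0,0],"spin": 0},
    {"xyz": [0,0,0],"spin": 0}
  ]
}}

```text
time_s: 18.05
eef_pos: [553.4, -255.2, 177.3]
tool_rot: [0.0, -0.002, 1.0, -0.0]
force: [0.6, 0.4, 0.3]
width: 93.0
```

```bash
python3 - <<'E'
from h import *
T,st=tool();c=optics.capture("wrist");save("w6",c["frame"]);print(T,st["joints"][5],st["time_s"])
print(proj(c,(506,-255,58),T))
E
```

```text
[[-9.99992726e-01 -3.80872650e-03  2.04234204e-04  5.53351192e+02]
 [-3.80874905e-03  9.99992741e-01 -1.10113389e-04 -2.55223033e+02]
 [-2.03813330e-04 -1.10890465e-04 -9.99999973e-01  1.77316923e+02]
 [ 0.00000000e+00  0.00000000e+00  0.00000000e+00  1.00000000e+00]] -2.1896276986987733 18.05
(np.float64(316.94317493493065), np.float64(178.1698606483386))
```

View pics/w6.png

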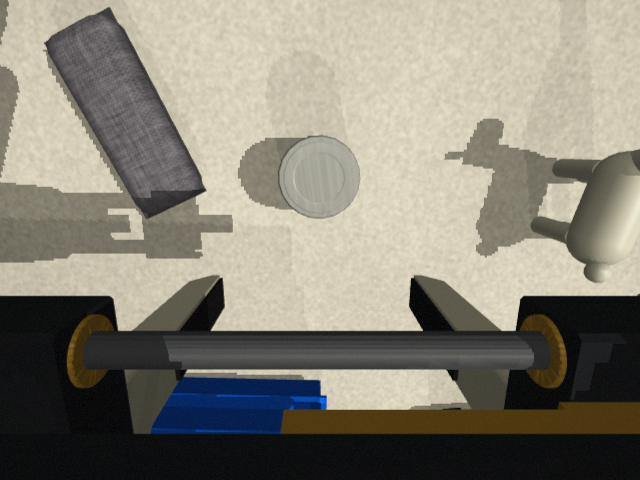

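The cup's disc spans 279–360 by 135–218, so its centre is (319.5,176.5) and it measures 66 mm across. That puts the cup at about (504.6,-253).

Call:
{"name": "step_arm", "arguments": {
  "plan": [
    {"xyz": [0.02,0.001,0],"spin": 0},
    {"xyz": [0.02,0.001,0.02],"spin": 0},
    {"xyz": [0.0088,0,0.04],"spin": 0},
    {"xyz": [0,0,0.035],"spin": 0},
    {"xyz": [0,0,0.03],"spin": 0},
    {"xyz": [0,0,0.02],"spin": 0},
    {"xyz": [0,0,0.008],"spin": 0},
    {"xyz": [0,0,0],"spin": 0}
  ]
}}

```text
time_s: 18.9
eef_pos: [505.0, -253.5, 24.2]
tool_rot: [0.0, -0.002, 1.0, -0.0]
force: [0.1, 0.3, 0.1]
width: 92.9
```

Call:
{"name": "step_arm", "arguments": {
  "plan": [
    {"xyz": [0,0,0],"spin": 0},
    {"xyz": [0,0,0],"spin": 0},
    {"xyz": [0,0,0],"spin": 0}
  ],
  "hand": 0.5
}}

```text
time_s: 19.2
eef_pos: [505.3, -253.7, 25.0]
tool_rot: [0.001, -0.001, 1.0, -0.001]
force: [-0.6, -0.1, 0.4]
width: 73.5
```

```bash
python3 - <<'E'
from h import *
T,st=tool();c=optics.capture("wrist");save("w7",c["frame"]);print(T[:3,3],st["width"])
E
```

```text
[ 505.34632042 -253.67499683   24.98119694] 73.46021869699914
```

View pics/w7.png

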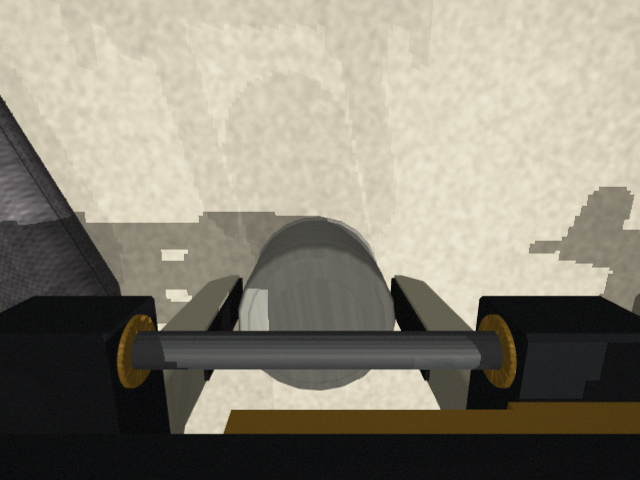

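The cup is between the fingers. Its top disc spans about 240–396 horizontally, ends at row 390 and is centred at about (318,313).

```bash
python3 - <<'E'
from h import *
T,st=tool();c=optics.capture("wrist")
for q in((318,313),(318,390),(318,240),(241,315),(396,315)): print(q,onz(c,*q,58,T))
print(T[:3,3])
E
```

```text
(318, 313) [ 500.78553052 -252.62525187   58.        ]
(318, 390) [ 536.86846863 -252.50273709   58.        ]
(318, 240) [ 470.26129035 -252.72889285   58.        ]
(241, 315) [ 501.78513589 -283.93178806   58.        ]
(396, 315) [ 501.55234222 -220.95079843   58.        ]
[ 505.09258168 -253.5153297    24.69230973]
```

Call:
{"name": "step_arm", "arguments": {
  "plan": [
    {"xyz": [0.001,0.001,0],"spin": 0},
    {"xyz": [0,0,0],"spin": 0},
    {"xyz": [0,0,0],"spin": 0},
    {"xyz": [0,0,0],"spin": 0}
  ],
  "hand": 0.2
}}

```text
time_s: 19.7
eef_pos: [503.9, -252.4, 24.2]
tool_rot: [0.0, -0.001, 1.0, -0.0]
force: [0.5, -1.0, 5.7]
width: 65.6
```

```bash
python3 rd.py 4
```

```text
19.85 [ 503.84 -252.42   24.17] yaw -179.84 w 65.38 j6 -2.236
F [-0.178 -0.729  5.816 -0.158  0.063 -0.008] sd [0.54  0.482 0.085 0.031 0.041 0.008] mz [-0.01  -0.006 -0.02   0.003]
```

Call:
{"name": "step_arm", "arguments": {
  "plan": [
    {"xyz": [0,0,-0.005],"spin": 0},
    {"xyz": [0,0,-0.015],"spin": 0},
    {"xyz": [0,0,-0.03],"spin": 0},
    {"xyz": [0,0,-0.04],"spin": 0},
    {"xyz": [0,0,-0.04],"spin": 0},
    {"xyz": [0,0,-0.04],"spin": 0},
    {"xyz": [0,0,-0.04],"spin": 0},
    {"xyz": [0,0,-0.03],"spin": 0}
  ]
}}

```text
time_s: 20.7
eef_pos: [503.4, -251.9, 266.1]
tool_rot: [0.0, -0.001, 1.0, -0.0]
force: [0.9, -0.7, -1.9]
width: 65.3
```

```bash
python3 rd.py 4;python3 - <<'E'
from h import *
T,st=tool();c=optics.capture("wrist");save("w8",c["frame"])
E
```

```text
20.85 [ 504.1  -252.37  265.41] yaw -179.83 w 65.32 j6 -2.236
F [ 0.464 -0.534 -0.533  0.01  -0.041  0.016] sd [0.868 0.277 2.035 0.042 0.016 0.007] mz [0.012 0.007 0.018 0.027]
```

View pics/w8.png

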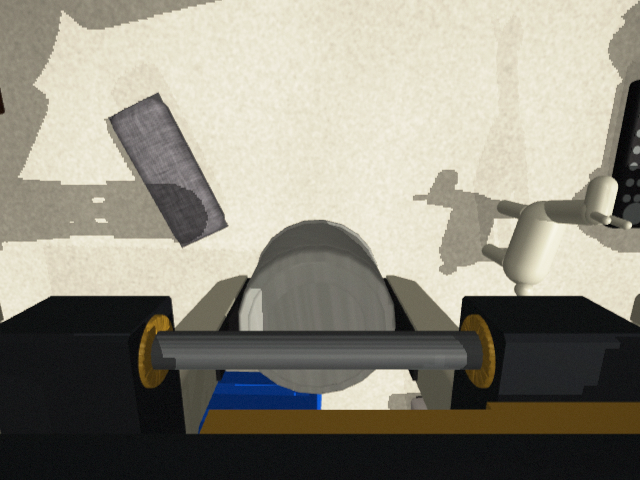

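Call:
{"name": "step_arm", "arguments": {
  "plan": [
    {"xyz": [0,0.01,0],"spin": 0},
    {"xyz": [0,0.02,0],"spin": 0},
    {"xyz": [0,0.03,0],"spin": 0},
    {"xyz": [0,0.03,0],"spin": 0},
    {"xyz": [0,0.03,0],"spin": 0},
    {"xyz": [0,0.03,0],"spin": 0},
    {"xyz": [0,0.03,0],"spin": 0},
    {"xyz": [0,0.03,0],"spin": 0}
  ]
}}

```text
time_s: 21.75
eef_pos: [501.7, -39.1, 262.8]
tool_rot: [-0.001, -0.002, 1.0, 0.001]
force: [0.2, 0.1, -1.6]
width: 65.7
```

Call:
{"name": "step_arm", "arguments": {
  "plan": [
    {"xyz": [0,0.03,0],"spin": 0},
    {"xyz": [0,0.03,0],"spin": 0},
    {"xyz": [0,0.03,0],"spin": 0},
    {"xyz": [0,0.03,0],"spin": 0},
    {"xyz": [0,0.03,0],"spin": 0},
    {"xyz": [0,0.03,0],"spin": 0},
    {"xyz": [0,0.03,0],"spin": 0},
    {"xyz": [0,0.025,0],"spin": 0}
  ]
}}

```text
time_s: 22.55
eef_pos: [500.3, 195.7, 262.7]
tool_rot: [-0.001, -0.002, 1.0, 0.0]
force: [0.4, -0.6, -1.8]
width: 65.7
```

Call:
{"name": "step_arm", "arguments": {
  "plan": [
    {"xyz": [0.003,0.015,0],"spin": 0},
    {"xyz": [0.002,0.008,0],"spin": 0},
    {"xyz": [0,0.004,0],"spin": 0},
    {"xyz": [0,0.001,0],"spin": 0},
    {"xyz": [0,0,0],"spin": 0},
    {"xyz": [0,0,0],"spin": 0}
  ]
}}

```text
time_s: 23.15
eef_pos: [497.4, 220.1, 263.7]
tool_rot: [0.0, -0.001, 1.0, -0.0]
force: [0.6, 0.2, -1.2]
width: 65.7
```

```bash
python3 rd.py 4;python3 - <<'E'
from h import *
c=optics.capture("scene");save("s9",cv2.resize(c["frame"][120:270,340:490],(600,600)))
E
```

```text
23.3 [497.37 220.29 263.68] yaw -179.9 w 65.76 j6 -1.361
F [ 0.488  0.061 -1.169  0.017 -0.01  -0.009] sd [0.092 0.231 0.292 0.018 0.035 0.016] mz [-0.009 -0.034 -0.004  0.011]
```

View pics/s9.png

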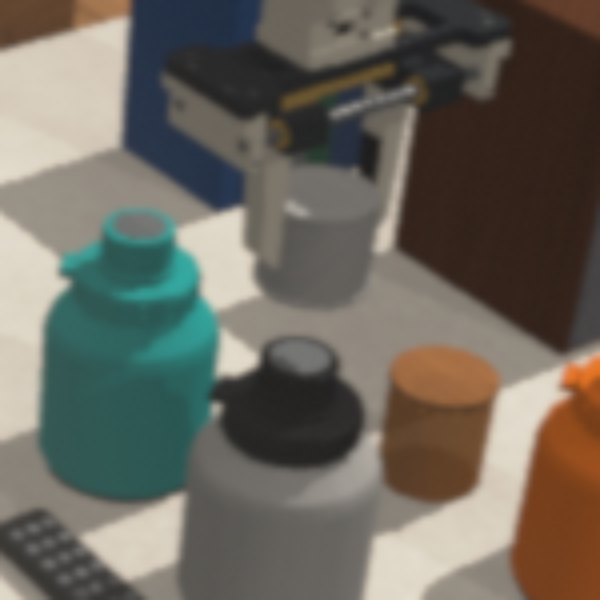

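Call:
{"name": "step_arm", "arguments": {
  "plan": [
    {"xyz": [0,0.0005,0.01],"spin": 0},
    {"xyz": [0,0,0.02],"spin": 0},
    {"xyz": [0,0,0.015],"spin": 0},
    {"xyz": [0,0,0.01],"spin": 0},
    {"xyz": [0,0,0.005],"spin": 0},
    {"xyz": [0,0,0],"spin": 0}
  ]
}}

```text
time_s: 24.0
eef_pos: [496.8, 221.3, 202.9]
tool_rot: [-0.001, -0.001, 1.0, -0.0]
force: [0.6, 0.4, -1.2]
width: 65.3
```

```bash
python3 rd.py 4;python3 - <<'E'
from h import *
c=optics.capture("scene");save("s10",cv2.resize(c["frame"][150:270,350:470],(600,600),interpolation=cv2.INTER_CUBIC))
E
```

```text
24.15 [497.66 221.48 204.37] yaw -179.84 w 65.55 j6 -1.36
F [-0.475 -0.156 -0.782  0.013 -0.003  0.014] sd [0.784 0.567 0.452 0.04  0.017 0.025] mz [ 0.041 -0.028  0.016  0.025]
```

View pics/s10.png

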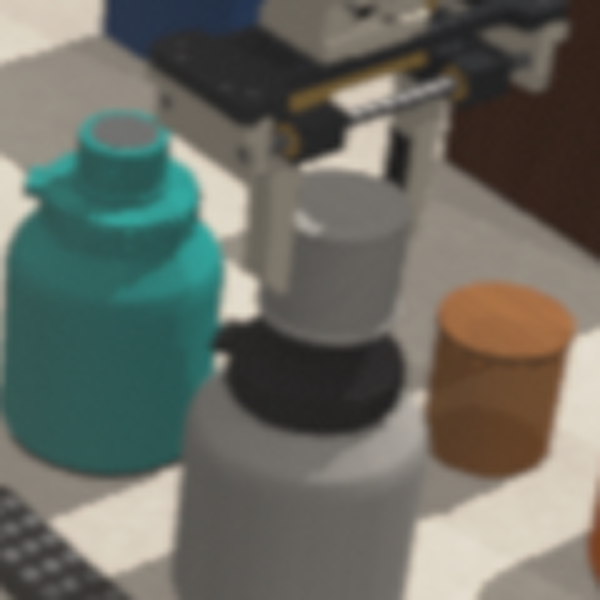

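```bash
python3 - <<'E'
from h import *
c=optics.capture("scene")
for z in(132,154,179.5,185,237.5): 
    u,v=proj(c,(497.3,221.2,z));print(z,(u-350)*5,(v-150)*5)
f=c["frame"];print(cv2.cvtColor(f,cv2.COLOR_RGB2GRAY)[205:240:3,388:440:2])
E
```

```text
132 313.4324015817367 379.477695871082
154 318.3118303645739 342.2606917526052
179.5 324.0934537633288 298.1623533159842
185 325.35863727635757 288.5123835939884
237.5 337.772885623221 193.82483871616913
[[118 117 108 140 215 210 172 111 119 118  94  87  90  93  94  96  97  96
   98  96  95 120 138 140 140 139]
 [ 97  97  96 160 215 219 199 108  93 104  89  89  90  93  95  95  96  97
   97  96  99 128 139 139 139 137]
 [ 86  87  91 180 218 219 206 113  86  84  87  89  91  92  94  96  98  97
   96  95 112 144 140 140 137 120]
 [ 83  86  93 129 106 113  79  55  83  91  90  90  91  94  96  96  97  97
   97 105 129 140 141 142 128 106]
 [ 83  86  72  46  41  40  39  38  38  47  70  85  94 102 102 103 103  97
   87  70  94 136 141 140 123  73]
 [ 83  87  89  98  46  39  38  38  36  35  35  36  36  37  38  37  38  37
   44  45  46  96 141 142 109  68]
 [ 83  87 121 134  49  41  40  39  39  36  38  37  37  36  36  36  35  40
   45  45  45  67 128 132  96  68]
 [ 82  97 106  87  44  38  38  40  40  38  39  38  37  38  37  38  40  45
   46  46  43  71 126 125  80  68]
 [ 86 103 104 102  74  39  37  38  37  37  39  38  39  38  38  41  45  46
   41  36  42 122 176 177  90  75]
 [ 94 104 104 104 102  87  56  39  38  38  37  37  36  37  35  38  36  36
   37  46 111 162 172 142  78  71]
 [ 93 101 106 107 108 107 106  93  75  58  47  40  38  37  38  39  42  58
   84 120 158 165 169 149  78  67]
 [ 91  96 104 107 108 109 109 110 111 110 111 110 109 107 107 111 114 133
  150 156 159 162 163 143  85  67]]
```

Call:
{"name": "step_arm", "arguments": {
  "plan": [
    {"xyz": [0.0003,-0.0007,0.003],"spin": 0},
    {"xyz": [0,0,0.005],"spin": 0},
    {"xyz": [0,0,0.005],"spin": 0},
    {"xyz": [0,0,0.004],"spin": 0},
    {"xyz": [0,0,0.003],"spin": 0},
    {"xyz": [0,0,0.002],"spin": 0},
    {"xyz": [0,0,0],"spin": 0}
  ]
}}

```text
time_s: 25.0
eef_pos: [496.7, 220.6, 181.3]
tool_rot: [-0.0, -0.001, 1.0, -0.0]
force: [-0.0, -0.7, -1.1]
width: 65.6
```

```bash
python3 rd.py 4
```

```text
25.15 [497.01 220.7  181.8 ] yaw -179.84 w 65.4 j6 -1.361
F [-0.022 -0.188 -1.105  0.037 -0.008  0.007] sd [0.42  0.319 0.463 0.022 0.029 0.025] mz [-0.027 -0.     0.014  0.041]
```

Call:
{"name": "step_arm", "arguments": {
  "plan": [
    {"xyz": [0,0,0.0006],"spin": 0},
    {"xyz": [0,0,0.0006],"spin": 0},
    {"xyz": [0,0,0.0006],"spin": 0},
    {"xyz": [0,0,0.0006],"spin": 0},
    {"xyz": [0,0,0],"spin": 0}
  ]
}}

```text
time_s: 25.7
eef_pos: [496.8, 220.6, 179.1]
tool_rot: [-0.0, -0.001, 1.0, -0.0]
force: [0.0, 0.4, -0.8]
width: 65.5
```

```bash
python3 rd.py 3
```

```text
25.8 [496.85 220.68 179.22] yaw -179.84 w 65.5 j6 -1.361
F [ 0.049  0.119 -1.203 -0.013  0.014 -0.023] sd [0.109 0.257 0.444 0.032 0.041 0.004] mz [-0.024 -0.028 -0.018]
```

Call:
{"name": "step_arm", "arguments": {
  "plan": [
    {"xyz": [0,0,0.0004],"spin": 0},
    {"xyz": [0,0,0.0004],"spin": 0},
    {"xyz": [0,0,0],"spin": 0}
  ]
}}

```text
time_s: 26.15
eef_pos: [496.8, 220.7, 178.4]
tool_rot: [-0.0, -0.001, 1.0, -0.0]
force: [0.0, -0.3, -1.0]
width: 65.5
```

```bash
python3 rd.py 3
```

```text
26.25 [496.87 220.65 178.43] yaw -179.84 w 65.58 j6 -1.361
F [ 0.332 -0.148 -1.229  0.047  0.027 -0.007] sd [0.33  0.33  0.638 0.009 0.017 0.016] mz [-0.019  0.015 -0.018]
```

Call:
{"name": "step_arm", "arguments": {
  "plan": [
    {"xyz": [0,0,0.0003],"spin": 0},
    {"xyz": [0,0,0.0003],"spin": 0},
    {"xyz": [0,0,0],"spin": 0}
  ]
}}

```text
time_s: 26.6
eef_pos: [496.9, 220.7, 178.2]
tool_rot: [0.0, -0.001, 1.0, -0.0]
force: [-0.4, -0.5, 1.2]
width: 65.5
```

```bash
python3 rd.py 3
```

```text
26.7 [496.95 220.69 178.13] yaw -179.83 w 65.73 j6 -1.361
F [-0.821 -0.621  1.98  -0.059  0.143  0.029] sd [0.43  0.175 0.677 0.018 0.019 0.02 ] mz [0.002 0.05  0.036]
```

Contact came at z 178.1, as predicted: Fz went from -1.1 to +2 N. Now I release gently.

Call:
{"name": "step_arm", "arguments": {
  "plan": [
    {"xyz": [0,0,0],"spin": 0},
    {"xyz": [0,0,0],"spin": 0},
    {"xyz": [0,0,0],"spin": 0}
  ],
  "hand": 0.55
}}

```text
time_s: 27.05
eef_pos: [496.9, 220.7, 177.7]
tool_rot: [-0.0, -0.001, 1.0, 0.0]
force: [0.4, 0.5, -0.2]
width: 72.0
```

Call:
{"name": "step_arm", "arguments": {
  "plan": [
    {"xyz": [0,0,0],"spin": 0},
    {"xyz": [0,0,0],"spin": 0},
    {"xyz": [0,0,-0.01],"spin": 0},
    {"xyz": [0,0,-0.02],"spin": 0},
    {"xyz": [0,0,-0.03],"spin": 0},
    {"xyz": [0,0,-0.04],"spin": 0},
    {"xyz": [0,0,-0.03],"spin": 0},
    {"xyz": [0,0,-0.01],"spin": 0}
  ],
  "hand": 0.9
}}

```text
time_s: 27.85
eef_pos: [498.2, 221.0, 322.3]
tool_rot: [0.003, -0.001, 1.0, 0.001]
force: [-0.1, -0.3, 0.8]
width: 88.0
```

Call:
{"name": "step_arm", "arguments": {
  "plan": [
    {"xyz": [-0.015,0,0],"spin": 0},
    {"xyz": [-0.02,0,0],"spin": 0},
    {"xyz": [-0.01,0,0],"spin": 0},
    {"xyz": [0,0,0],"spin": 0},
    {"xyz": [0,0,0],"spin": 0}
  ]
}}

```text
time_s: 28.35
eef_pos: [541.3, 220.7, 317.0]
tool_rot: [-0.001, -0.001, 1.0, -0.0]
force: [-0.6, 0.2, -0.2]
width: 88.4
```

```bash
python3 rd.py 2; python3 - <<'E'
from h import *
T,st=tool();c=optics.capture("wrist");save("w11",c["frame"])
print(proj(c,(497.2,220.7,212),T),proj(c,(497.2,220.7,154),T))
c=optics.capture("scene");save("s11",cv2.resize(c["frame"][150:300,340:490],(600,600),interpolation=cv2.INTER_CUBIC))
E
```

```text
28.4 [541.18 220.81 317.42] yaw -179.83 w 88.47 j6 -1.377
F [-0.406 -0.196  0.051  0.017  0.022  0.002] sd [0.194 0.43  0.252 0.002 0.005 0.014] mz [ 0.015 -0.012]
(np.float64(316.3490670985711), np.float64(184.20406019661638)) (np.float64(316.4692541583048), np.float64(178.6508515974789))
```

View pics/w11.png

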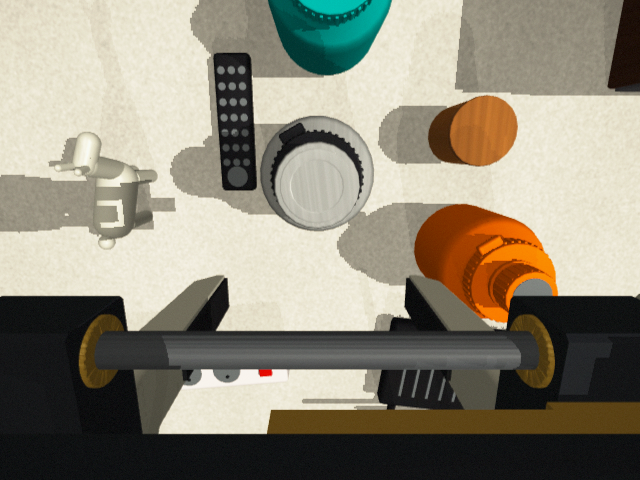

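View pics/s11.png

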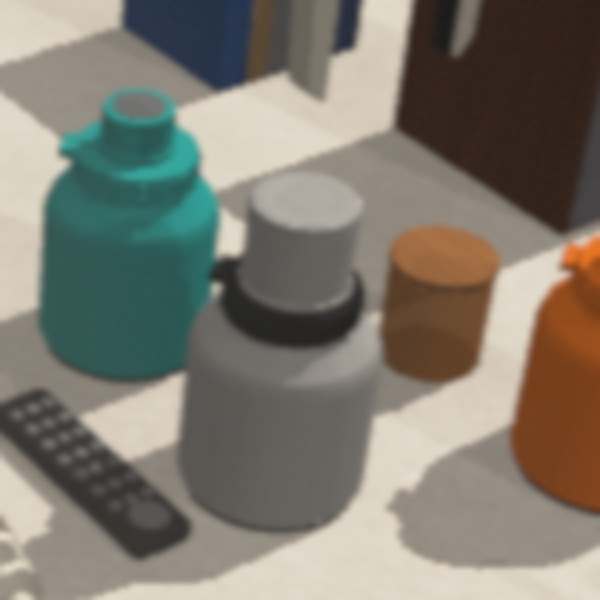

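The wrist view puts the cup disc at about (317.5,186) against a predicted (316.3,184.2). The scene view shows it level on the ring. Bystanders look unmoved and the fingers are clear, so I hand in.

```bash
python3 -c "
from station import arm
print(arm.hand_in())"
```

```text
the job is handed in; nothing more can be done
None
```

The stopper is turned down to its stop and the cup sits mouth down on the lid ring. I handed the job in at about 28 s; hand-in gives no verdict.

- **Stopper:** I turned it about 70° clockwise. The wrist torque rose slowly as the seal compressed, then jumped at the solid stop.
- **Ring:** I had already sent two small turns (2.4° in all) before reading that jump, so the ring was dragged slightly. From its lug I measured about 0.05 rad, give or take 0.02, against the 0.15 limit.
- **Cup:** it touched the ring at the predicted height with about 3 N. In the last pictures it sits level and within about 2 mm of the stopper's axis. The scene camera had suggested an offset of about 2.4 mm before the final descent, which is within its calibration error. I went by the stopper grasp and the wrist camera.
- **Flask and the rest:** by eye, the flask is upright and nothing else near it has shifted. The glasses case was not in the last pictures; it was last seen just after the cup was lifted, undisturbed. The gripper is well clear of everything.

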